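Check the empty cell pocket with the depth rod

ROBOT

A 6-joint arm with a two-finger parallel gripper is mounted at the origin on the work surface. World frame = base frame: x ahead of the robot, y to its left, z up, the work surface at z = 0. Lengths are in m, angles in rad, forces in N, time in s.
With the tool pointing down it reaches from about 0.275 to 0.75 m from the base axis. Payload 10.2 kg.
Tool frame: the origin (TCP) lies midway between the tips of the shut fingers; the grasp point (between the pads) lies behind it (robot.tcp_to_grasp is the z of the grasp point in the tool frame, in m); z points along the fingers, y is the line along which they close (so a half turn about z gives the same grasp; the last joint's range is limited). The gripper opens to 85 mm and grips with 20 to 120 N. Pads are 22 mm wide; open, the fingers measure 114 mm over their backs; the gripper's body (76 mm by 85 mm) begins 54 mm behind the grasp point. The pads swing forward as they close: fully open they stand 13 mm farther back than shut.
Start: joints at [-1.547, 0.313, 1.498, -0, 1.331, -0.223], TCP at [0.128, -0.509, 0.231] pointing down, gripper open.
Joint ranges: [-2.94, 2.94], [-0.97, 2.17], [0.19, 2.56], [-1.23, 4.37], [0.02, 3.11], [-2.88, 2.88]. Speed limits (rad/s): [2.39, 2.39, 3.01, 3.14, 3.14, 3.14].

INTERFACE

Orientations are given as a rotation vector (axis times angle).
In Python, from workcell import sensors, get_image, ticket, recognise, silhouettes, robot gives the robot as it stands.
- The arm moves only by the tool step_arm, never from a script. Its argument "motion" is one flat list of numbers, 7 for each row, row after row: the closure, from 0 (fully open) to 1 (shut), then the shift along the tool's x, y, z in mm, then the turn, a rotation vector about the tool's x, y, z in rad. A call has exactly 5 rows; each row is the pose to reach, as a shift and turn from the pose commanded when the call began, along the tool's axes at that moment; what a row does not reach only later rows make up. A row lasts 1/8 s, in which the tool goes at most 62.5 mm and 10.7 degrees, less where a joint would pass 70% of its speed; a pose out of reach is approached as far as the arm can. A call with a gripper value outside its range is refused whole. The fingers move at their own pace and stop on an object; the grip force is fixed at half the most. Time passes only in rows, so rows that repeat a pose let the fingers close, or fill a call up. It gives the time, the measured TCP pose, the force, the opening and the grip force at its end, in the units of the state.
- sensors.read_state(): the state, without advancing time (a new reading comes with each control period).
- get_image(name): name is "scene" or "top" or "wrist"; returns a dict with "pixels" (420x560x3 uint8, red, green, blue), "mtx" (3x3 intrinsics, pixels), "extrinsics" (4x4, takes a point from camera to world coordinates). Camera axes: x right, y down, z forward; pixel columns grow to the right and rows downward; lengths in m; the calibration is good to about 2 mm. A picture is of the moment at which its call begins. There is no depth.
- ticket.sign_off(): hands the job in; it is judged then, once.
Trained networks look in the newest picture that a camera, given by its name, has taken for a name from the list of things; names that differ only in an ending like _2 or _b are one class to them, and where a whole thing is asked for, a point or a joint stands for the part that bears it (a point fixed in the world has none). Each returns a list of dicts, best first, with "conf" (0 to 1); they miss things now and then, are a little off and sometimes report something else, mostly with a low value. They report only what shows in the picture. A call takes as long as a camera call. They do not tell look-alikes from the thing itself.
- recognise(camera, thing): "point" ([x, y, z] in m, in world coordinates, good to about 4 mm: the middle of the surface that is visible of it).
- silhouettes(camera, thing): "mask" (420x560 bool, what is visible of it).
The state is a dict: "time_s": time; "qpos": joint angles; "qd": joint speeds; "joint_efforts": joint torques, N m; "eef_pos": TCP position; "tool_rot": TCP orientation; "wrist_force": force on the tool from outside, world axes, zero at the start; "ft_torque": the same for the moment, N m; "grip_width": finger opening in m; "gripper_force": force on a finger pad.
Only numpy, scipy, OpenCV 4.12 (cv2) and the standard library are available. Lean on these libraries where they do the work, as an engineer would, in place of code of your own. Each camera call takes 0.05 s, during which the arm holds its last target. There are 200 camera calls.

TASK

Take the depth rod (the tall thin one) out of the gauge stand and lower it into the empty pocket of the black cell holder until its foot rests on the bottom of the pocket. Keep hold of it there, resting on the bottom, for about two seconds, then let go and leave the rod standing upright in the pocket. Leave the plug gauge and the cell where they are.

Things in the scene. Friction and masses are not known exactly. Their poses are not given: they have to be found in the camera images.
- rod_grip (a point): Depth rod, 155 mm tall, about 0.2 kg, loose, upright in a socket (12 mm deep) of a low fixed metal stand, 90x220x20 mm. Steel foot disc 28 mm across, 12 mm high; thin steel stem 10 mm; at the top a ribbed black round grip 18 mm across, 45 mm high. This point: centre of the grip, on the rod's axis, 130 mm above the underside of the foot, 25 mm below the top; z up along the rod.
- pocket_floor (a point): Centre of the bottom of the empty pocket (top of a thin white liner disc; z up). The pocket is a round blind hole 48 mm across, 38 mm deep to this point, in a fixed black plastic cell holder, 90x160x50 mm, top 50 mm above the bench. It has two such pockets 72 mm apart; the other is filled by a cell; either may be the empty one.
- cell_center (a point): Centre (half-way up) of the grey cylindrical battery cell, 45 mm across and 78 mm tall, loose in the other pocket of the holder; it stands 38 mm proud of the block, its top 88 mm above the bench. To be left alone.
- plug_center (a point): Centre (half-way up) of the plug gauge, a bystander loose in the stand's other socket, 130 mm from the rod: 95 mm tall, a stout steel cylinder 31 mm across and 50 mm high, with a black grip 18 mm across above. Leave alone.
There are look-alikes about, which are no part of the job. What is shaped like the part that bears rod_grip but blue or orange is not meant.

How it is judged:
On the way:
1. the depth rod is held by the gripper with its foot resting on the bottom of the empty pocket, upright, for a second (contact force between rod and liner above 0.3 N and contact force between the fingers and rod above 1 N and horizontal distance between rod_grip and pocket_floor below 0.025 m and z of rod_grip in the frame of pocket_floor below 0.134 m and angle between rod_grip's own z axis and vertical below 0.18 rad), for 1 s.
At the end, for the whole second after the job is handed in: The depth rod stands released and still in the empty pocket, its foot on the bottom (grip centre no more than 134 mm above the pocket's floor and within 25 mm of its axis), upright within 10 degrees (horizontal distance between rod_grip and pocket_floor below 0.025 m and z of rod_grip in the frame of pocket_floor below 0.134 m and angle between rod_grip's own z axis and vertical below 0.18 rad and linear speed of rod below 0.03 m/s); the robot touches nothing.
It fails at once if the cell in the holder is moved by more than 20 mm (distance of cell_center from where it was at the start of the episode above 0.02 m).
It fails at once if the plug gauge is moved by more than 20 mm (distance of plug_center from where it was at the start of the episode above 0.02 m).
It also fails if it takes over 51 s, if anything falls off the work surface, if the arm or the gripper's body presses on something with over 40 N, if the wrist force passes 120 N, or if a joint passes its speed limit or range.

## Working session

There is one attempt and no reset: what is moved stays moved. The work goes in short steps, Python scripts to look and compute and a tool call to move; the robot and the scene stay as the last step left them, time stands still between calls to the robot, and variables do not carry over. Pictures are saved under pics/ and viewed, at most 10 in all, crops included, and the job is handed in when it is done.

Besides the shell and the picture viewer there is one more tool, called after "Emit:" as a command line: name --argument value ..., lists and objects as JSON in quotes. step_arm: Moves the arm, as the interface text tells. Its arguments: {"type":"object","properties":{"motion":{"type":"array"}},"required":["motion"]}

```bash
mkdir -p pics; cat > h.py <<'E'
import numpy as np, cv2
from workcell import sensors, get_image, ticket, recognise, silhouettes, robot
def proj(im,p):
    T=np.linalg.inv(im["extrinsics"]); c=T[:3,:3]@np.array(p)+T[:3,3]; u=im["mtx"]@c; return (u[:2]/u[2]).round(1)
def ray(im,uv,z):
    d=im["extrinsics"][:3,:3]@np.linalg.inv(im["mtx"])@np.array([uv[0],uv[1],1.]); o=im["extrinsics"][:3,3]
    return o+d*(z-o[2])/d[2]
def save(im,n,s=1,box=None):
    a=cv2.cvtColor(im["pixels"],cv2.COLOR_RGB2BGR)
    if box: a=a[box[1]:box[3],box[0]:box[2]]
    cv2.imwrite("pics/"+n,cv2.resize(a,None,fx=s,fy=s,interpolation=cv2.INTER_CUBIC))
E
python3 - <<'E'
from h import *
s=sensors.read_state(); print(s["time_s"],s["eef_pos"],s["tool_rot"],s["grip_width"],robot.tcp_to_grasp)
for c in("scene","top"):
    im=get_image(c); save(im,c+"1.png"); print(c,im["extrinsics"][:3,3])
    for t in("rod_grip","pocket_floor","cell_center","plug_center"):
        for r in recognise(c,t): print(c,t,round(r["conf"],2),np.round(r["point"],3),proj(im,r["point"]))
E
```

```text
0.0 [ 0.12824663 -0.50882925  0.23074618] [-3.11643559e+00 -3.86517786e-01 -2.19359067e-04] 0.08551719541567818 -0.0187
scene [0.92286626 0.55348405 0.6224715 ]
scene rod_grip 0.88 [ 0.561 -0.245  0.104] [239.8 162.3]
scene rod_grip 0.79 [ 0.67  -0.245  0.086] [195.1 183.6]
scene rod_grip 0.76 [ 0.578 -0.334  0.086] [216.6 154.8]
scene rod_grip 0.57 [ 0.464 -0.262  0.087] [273.6 153.7]
scene rod_grip 0.55 [ 0.508 -0.34   0.122] [240.9 132.3]
scene cell_center 0.76 [0.549 0.246 0.085] [395.4 310.7]
scene plug_center 0.85 [ 0.558 -0.107  0.058] [272.4 209.3]
top [ 0.54098494 -0.0335009   0.86659041]
top rod_grip 0.91 [ 0.455 -0.265  0.09 ] [405.1 265.1]
top rod_grip 0.8 [ 0.56  -0.238  0.088] [388.6 209.8]
top rod_grip 0.65 [ 0.506 -0.34   0.092] [444.1 237. ]
top rod_grip 0.64 [ 0.577 -0.337  0.09 ] [441.1 199.3]
top rod_grip 0.62 [ 0.662 -0.24   0.083] [387.  156.6]
top pocket_floor 0.55 [0.526 0.17  0.013] [181.2 233. ]
top cell_center 0.79 [0.541 0.23  0.087] [139.6 226.7]
top plug_center 0.64 [ 0.556 -0.112  0.062] [320.6 213.9]
```

View pics/scene1.png

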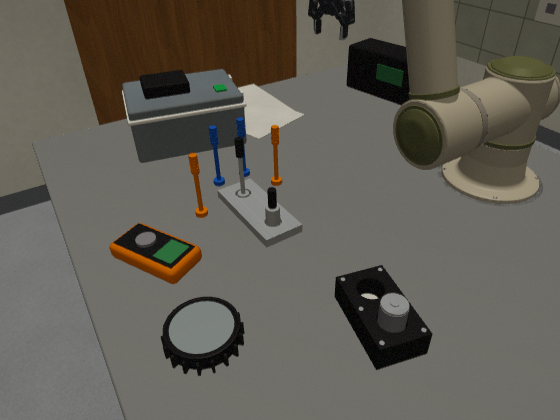

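View pics/top1.png

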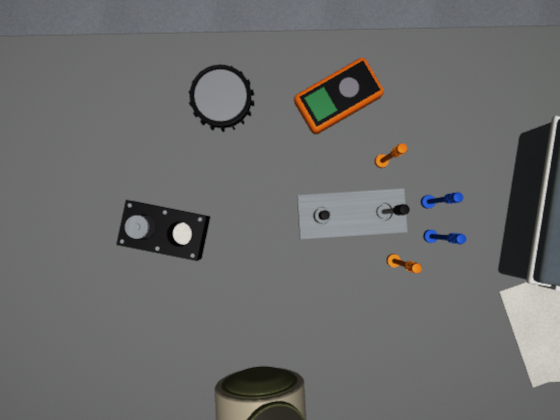

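The scene picture shows one black-gripped rod at (239,148), which is in the stand at top-view pixel (402,210) with its foot at (384,211). The look-alikes are two orange rods, top (403,150) and (417,267), and two blue rods, top (458,198) and (462,239). The black one fits because it has a steel stem and stands in the metal stand. The empty pocket is at top (181,233), with the cell at (137,227). Next is an enlarged crop to confirm, plus refined positions.

```bash
python3 - <<'E'
from h import *
ims={c:get_image(c) for c in("scene","top")}
save(ims["scene"],"crop1.png",5,(180,100,310,220))
P={};
def line(m):
    ys,xs=np.nonzero(m); return np.c_[xs,ys]
G={}
for c,near in(("scene",(239,150)),("top",(400,210))):
    for r in silhouettes(c,"rod_grip"):
        p=line(r["mask"]); 
        if np.hypot(*(p.mean(0)-near))<16:
            px=ims[c]["pixels"][p[:,1],p[:,0]].astype(int); dark=p[px.max(1)<55]
            print(c,r["conf"],len(p),p.min(0),p.max(0),"dark",len(dark),dark.mean(0)); G[c]=dark.mean(0); break
A=[];b=[]
for c in G:
    im=ims[c]; d=im["extrinsics"][:3,:3]@np.linalg.inv(im["mtx"])@np.r_[G[c],1]; d/=np.linalg.norm(d); M=np.eye(3)-np.outer(d,d); A.append(M); b.append(M@im["extrinsics"][:3,3])
print("grip tri",np.linalg.solve(sum(A),sum(b)) if A else None)
t=ims["top"]
print("grip z.138",ray(t,(402,210),.138), "foot",ray(t,(384.5,211.5),.02),"plug foot",ray(t,(322,215),.02))
for n,uv in dict(or1=(381,161),or2=(393,261),bl1=(428,201),bl2=(430,236)).items(): print(n,ray(t,uv,.01))
S=np.array([(129,205),(165,212),(200,219),(122,241),(157,248),(193,255)],float)
W=np.array([ray(t,s,.05) for s in S]); c=W.mean(0); u=W[[2,5]].mean(0)-W[[0,3]].mean(0); u/=np.linalg.norm(u)
print("holder",c,u,"pocket",c+.036*u,"cell",c-.036*u)
px=t["pixels"].astype(int); m=np.zeros(px.shape[:2],bool); m[215:250,165:197]=px[215:250,165:197].min(2)>150
ys,xs=np.nonzero(m); print("liner",xs.mean(),ys.mean(),ray(t,(xs.mean(),ys.mean()),.012),"proj pocket",proj(t,np.r_[(c+.036*u)[:2],.012]),proj(t,np.r_[(c+.036*u)[:2],.05]))
E
```

```text
scene 0.75 229 [236 118] [249 176] dark 0 [nan nan]
top 0.89 280 [376 205] [408 218] dark 164 [397.74390244 209.79878049]
grip tri [nan nan nan]
grip z.138 [ 0.55783273 -0.24850187  0.138     ] foot [ 0.55844537 -0.2471552   0.02      ] plug foot [ 0.55471401 -0.11859512  0.02      ]
or1 [ 0.66394588 -0.24585566  0.01      ]
or2 [ 0.45575108 -0.26393794  0.01      ]
bl1 [ 0.57806815 -0.341264    0.01      ]
bl2 [ 0.50526299 -0.3428271   0.01      ]
holder [0.53337905 0.20073592 0.05      ] [-0.22087066 -0.97530311  0.        ] pocket [0.52542771 0.16562501 0.05      ] cell [0.5413304  0.23584683 0.05      ]
liner 181.82565789473685 233.24013157894737 [0.52518844 0.16937912 0.012     ] proj pocket [183.7 233.1] [179.1 233.6]<stdin>:13: RuntimeWarning: Mean of empty slice.
  ret = um.true_divide(
```

View pics/crop1.png

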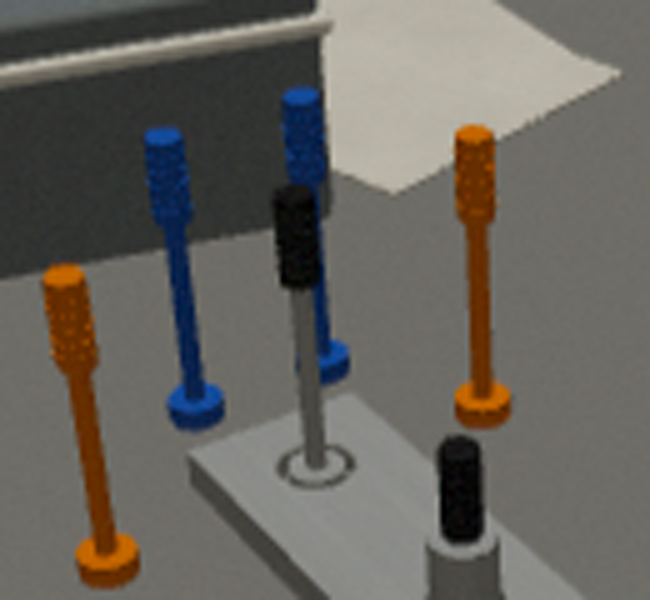

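The crop confirms it: the black-gripped rod with the steel stem stands in the stand's socket, at crop (315,465), and the look-alikes are all solid blue or orange. The rod is at about (0.558,-0.248) and the pocket at about (0.5255,0.167). Moving above the rod.

Emit:
step_arm --motion '[0,60,-18.5,0,0,0,0,0,120,-37,0,0,0,0,0,180,-55.5,0,0,0,0,0,240,-74,0,0,0,0,0,300,-92.5,0,0,0,0]'

```text
time_s: 1.32
eef_pos: [0.3969, -0.3456, 0.2315]
tool_rot: [3.117, 0.386, 0.0]
wrist_force: [0.9, -1.3, 0.6]
grip_width: 0.0852
gripper_force: 0.0
```

Emit:
step_arm --motion '[0,60,-18.5,0,0,0,0,0,120,-37,0,0,0,0,0,180,-56,0,0,0,0,0,180,-56,0,0,0,0,0,180,-56,0,0,0,0]'

```text
time_s: 1.95
eef_pos: [0.5558, -0.2488, 0.231]
tool_rot: [-3.118, -0.387, 0.001]
wrist_force: [-0.1, -0.5, 0.5]
grip_width: 0.0853
gripper_force: 0.0
```

```bash
cat >> h.py <<'E'
from scipy.spatial.transform import Rotation as R
def delta(p):
    s=sensors.read_state(); return (R.from_rotvec(s["tool_rot"]).inv().apply(np.array(p)-s["eef_pos"])*1000).round(1)
E
python3 - <<'E'
from h import *
s=sensors.read_state(); print(s["time_s"],s["eef_pos"],s["tool_rot"],s["wrist_force"])
im=get_image("wrist"); save(im,"w1.png")
t=get_image("top")
for c in("wrist","top"):
  for r in recognise(c,"rod_grip"): print(c,r["conf"],np.round(r["point"],3))
print("exp",proj(im,(.558,-.248,.163)),proj(im,(.558,-.248,.02)),delta((.558,-.248,.119)))
E
```

```text
1.95 [ 0.55584565 -0.24877212  0.23104953] [-3.11754181e+00 -3.86908393e-01  9.65838530e-04] [-0.07692412 -0.51183154  0.45795986]
wrist 0.91 [ 0.564 -0.246  0.14 ]
wrist 0.88 [ 0.462 -0.265  0.12 ]
wrist 0.83 [ 0.582 -0.334  0.125]
wrist 0.64 [ 0.508 -0.339  0.074]
top 0.83 [ 0.658 -0.242  0.087]
top 0.58 [ 0.56  -0.239  0.025]
exp [276.3 214.6] [276.9 173.4] [  2.8  -0.9 112.6]
```

View pics/w1.png

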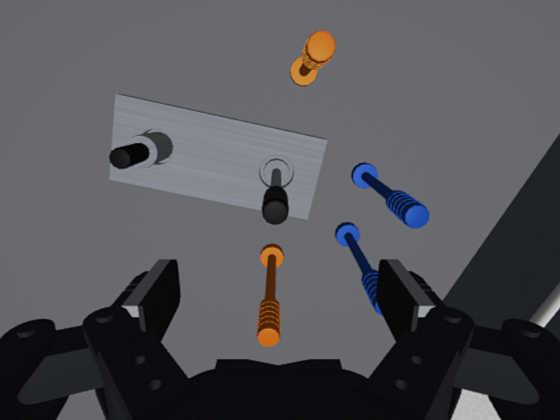

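The wrist view shows the black rod's top at (275,211) and its foot at (276,173), matching the estimate to about 2 mm. The fingers straddle it and the look-alikes are clear. Descending and closing.

Emit:
step_arm --motion '[0,3,-1,35,0,0,0,0,3,-1,75,0,0,0,0,3,-1,110,0,0,0,0,3,-1,110,0,0,0,0.5,3,-1,110,0,0,0]'

```text
time_s: 2.78
eef_pos: [0.5593, -0.2477, 0.1232]
tool_rot: [3.116, 0.385, 0.003]
wrist_force: [-0.5, -0.0, -0.0]
grip_width: 0.0694
gripper_force: 0.0
```

Emit:
step_arm --motion '[1,0,0,0,0,0,0,1,0,0,0,0,0,0,1,0,0,0,0,0,0,1,0,0,0,0,0,0,1,0,0,0,0,0,0]'

```text
time_s: 3.4
eef_pos: [0.5591, -0.2467, 0.122]
tool_rot: [3.117, 0.387, 0.001]
wrist_force: [-0.7, 1.5, 5.3]
grip_width: 0.0168
gripper_force: 58.6
```

Emit:
step_arm --motion '[1,0,0,-10,0,0,0,1,0,0,-30,0,0,0,1,0,0,-70,0,0,0,1,0,0,-115,0,0,0,1,0,0,-115,0,0,0]'

```text
time_s: 4.03
eef_pos: [0.5598, -0.2476, 0.2401]
tool_rot: [3.113, 0.386, 0.008]
wrist_force: [0.5, 0.1, -3.4]
grip_width: 0.0168
gripper_force: 58.9
```

```bash
python3 - <<'E'
from h import *
s=sensors.read_state(); print(s["time_s"],s["eef_pos"],s["wrist_force"],s["grip_width"])
im=get_image("scene"); save(im,"s2.png",3,(150,60,400,240)); w=get_image("wrist"); 
e=s["eef_pos"]
print("exp top/foot in crop",[ (proj(im,(e[0],e[1],e[2]+d))-[150,60])*3 for d in(.041,-.114)])
print(delta((.5255,.167,e[2])))
E
```

```text
4.025 [ 0.55978672 -0.24760417  0.24010849] [ 0.46558159  0.11390704 -3.38512665] 0.016849243902117405
exp top/foot in crop [array([248.1,  75.6]), array([266.1, 278.7])]
[  69.  -409.3   -4.2]
```

View pics/s2.png

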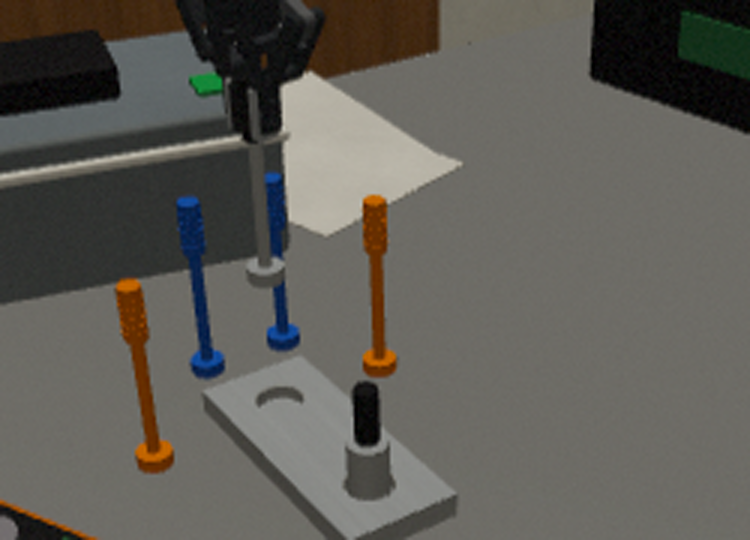

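The rod is out of the socket and held vertically, foot at crop (265,275), and the plug is undisturbed. Carrying it to the pocket at this height.

Emit:
step_arm --motion '[1,3,-20,0,0,0,0,1,10,-60,0,0,0,0,1,17,-100,0,0,0,0,1,24,-140,0,0,0,0,1,30,-180,0,0,0,0]'

```text
time_s: 4.75
eef_pos: [0.543, -0.0625, 0.2352]
tool_rot: [-3.116, -0.387, 0.003]
wrist_force: [0.7, 0.6, -1.3]
grip_width: 0.0166
gripper_force: 58.8
```

Emit:
step_arm --motion '[1,7,-40,0,0,0,0,1,14,-80,0,0,0,0,1,21,-120,0,0,0,0,1,27,-160,0,0,0,0,1,33,-190,0,0,0,0]'

```text
time_s: 5.38
eef_pos: [0.5281, 0.1297, 0.2352]
tool_rot: [-3.117, -0.389, 0.004]
wrist_force: [0.7, -0.9, -0.8]
grip_width: 0.0167
gripper_force: 58.8
```

Emit:
step_arm --motion '[1,3,-20,0,0,0,0,1,6,-39,0,0,0,0,1,6,-39,0,0,0,0,1,6,-39,0,0,0,0,1,6,-39,0,0,0,0]'

```text
time_s: 6.0
eef_pos: [0.5259, 0.166, 0.2362]
tool_rot: [3.118, 0.385, -0.0]
wrist_force: [-0.2, 0.2, -1.5]
grip_width: 0.0168
gripper_force: 58.8
```

```bash
python3 - <<'E'
from h import *
s=sensors.read_state(); e=s["eef_pos"]; print(s["time_s"],e,s["tool_rot"],s["wrist_force"],s["grip_width"])
im=get_image("scene"); b=(300,150,460,370); save(im,"s3.png",2.7,b); w=get_image("wrist"); save(w,"w2.png")
f=lambda p:(proj(im,p)-b[:2])*2.7
print("exp foot crop",f((e[0],e[1],e[2]-.114)),"rim centre",f((.5255,.167,.05)),"floor",f((.5255,.167,.012)))
print("wrist: foot",proj(w,(e[0],e[1],e[2]-.114)),"rim",proj(w,(.5255,.167,.05)),"floor",proj(w,(.5255,.167,.012)))
print(delta((.5255,.167,e[2])))
E
```

```text
6.0 [0.52592041 0.16599372 0.23619698] [ 3.11779274e+00  3.85238209e-01 -3.10964499e-04] [-0.200715    0.15440094 -1.52309062] 0.016787350968830453
exp foot crop [201.15 287.55] rim centre [191.43 373.14] floor [185.76 413.91]
wrist: foot [276.8 199.6] rim [276.  180.7] floor [276.1 173.4]
[-0.2 -1.   0.1]
```

View pics/s3.png

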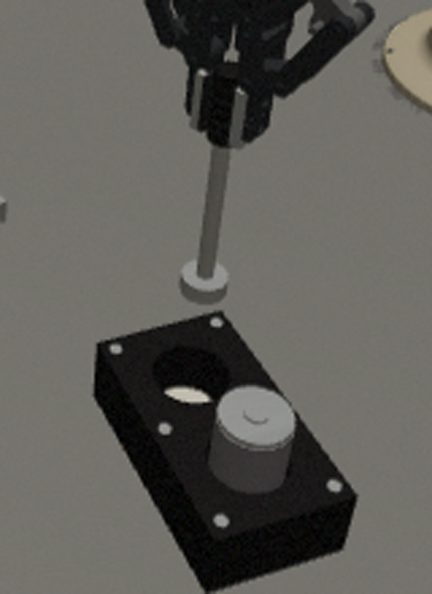

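View pics/w2.png

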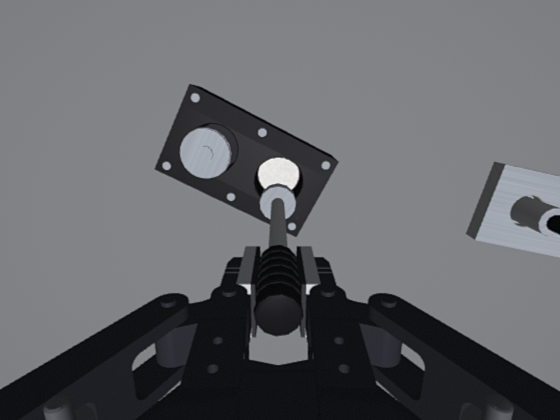

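The scene crop shows the rim centre at (191,373), as predicted. The wrist view has the foot at (277,203) and the pocket at about (279,177), so they line up within 2–3 mm with 10 mm of slack. Lowering.

Emit:
step_arm --motion '[1,1,1,20,0,0,0,1,1,1,50,0,0,0,1,1,1,80,0,0,0,1,1,1,100,0,0,0,1,1,1,100,0,0,0]'

```text
time_s: 6.72
eef_pos: [0.5265, 0.1655, 0.1352]
tool_rot: [-3.118, -0.386, 0.004]
wrist_force: [0.5, -0.1, -1.5]
grip_width: 0.0165
gripper_force: 58.8
```

Emit:
step_arm --motion '[1,0,0,1,0,0,0,1,0,0,2,0,0,0,1,0,0,3,0,0,0,1,0,0,4,0,0,0,1,0,0,5,0,0,0]'

```text
time_s: 7.35
eef_pos: [0.5271, 0.1658, 0.1313]
tool_rot: [3.118, 0.387, 0.0]
wrist_force: [0.5, 0.9, -1.7]
grip_width: 0.0164
gripper_force: 58.8
```

Emit:
step_arm --motion '[1,0,0,1,0,0,0,1,0,0,2,0,0,0,1,0,0,3,0,0,0,1,0,0,3,0,0,0,1,0,0,3,0,0,0]'

```text
time_s: 7.98
eef_pos: [0.5271, 0.1659, 0.1283]
tool_rot: [-3.118, -0.387, -0.0]
wrist_force: [0.0, -0.2, -2.2]
grip_width: 0.0166
gripper_force: 58.8
```

Emit:
step_arm --motion '[1,0,0,0.5,0,0,0,1,0,0,1,0,0,0,1,0,0,1.5,0,0,0,1,0,0,1.5,0,0,0,1,0,0,1.5,0,0,0]'

```text
time_s: 8.6
eef_pos: [0.5271, 0.1658, 0.1268]
tool_rot: [3.118, 0.387, 0.0]
wrist_force: [0.0, 0.7, -1.8]
grip_width: 0.0163
gripper_force: 58.8
```

Emit:
step_arm --motion '[1,0,0,0.5,0,0,0,1,0,0,1,0,0,0,1,0,0,1.5,0,0,0,1,0,0,1.5,0,0,0,1,0,0,1.5,0,0,0]'

```text
time_s: 9.22
eef_pos: [0.5273, 0.1659, 0.126]
tool_rot: [-3.118, -0.387, -0.002]
wrist_force: [-0.8, 0.1, 5.4]
grip_width: 0.0169
gripper_force: 59.4
```

Contact: the force rose from -1.8 to +5.4 N at the expected height. Pressing slightly more, then holding.

Emit:
step_arm --motion '[1,0,0,0.5,0,0,0,1,0,0,0.5,0,0,0,1,0,0,0.5,0,0,0,1,0,0,0.5,0,0,0,1,0,0,0.5,0,0,0]'

```text
time_s: 9.85
eef_pos: [0.5275, 0.166, 0.126]
tool_rot: [-3.118, -0.387, -0.003]
wrist_force: [-1.6, 0.7, 8.8]
grip_width: 0.0165
gripper_force: 59.7
```

Emit:
step_arm --motion '[1,0,0,0,0,0,0,1,0,0,0,0,0,0,1,0,0,0,0,0,0,1,0,0,0,0,0,0,1,0,0,0,0,0,0]'

```text
time_s: 10.48
eef_pos: [0.5275, 0.166, 0.126]
tool_rot: [-3.118, -0.387, -0.003]
wrist_force: [-2.2, -0.0, 8.2]
grip_width: 0.0166
gripper_force: 59.7
```

Emit:
step_arm --motion '[1,0,0,0,0,0,0,1,0,0,0,0,0,0,1,0,0,0,0,0,0,1,0,0,0,0,0,0,1,0,0,0,0,0,0]'

```text
time_s: 11.1
eef_pos: [0.5275, 0.166, 0.1259]
tool_rot: [-3.118, -0.387, -0.003]
wrist_force: [-1.8, 0.5, 9.2]
grip_width: 0.0163
gripper_force: 59.7
```

Emit:
step_arm --motion '[1,0,0,0,0,0,0,1,0,0,0,0,0,0,1,0,0,0,0,0,0,1,0,0,0,0,0,0,1,0,0,0,0,0,0]'

```text
time_s: 11.72
eef_pos: [0.5275, 0.166, 0.126]
tool_rot: [-3.118, -0.387, -0.003]
wrist_force: [-1.9, 0.2, 9.3]
grip_width: 0.0167
gripper_force: 59.7
```

```bash
python3 - <<'E'
from h import *
s=sensors.read_state(); print(s["time_s"],s["eef_pos"],s["wrist_force"])
im=get_image("scene"); save(im,"s4.png",3.5,(310,180,450,350))
E
```

```text
11.725 [0.52753064 0.16599133 0.12595857] [-1.85857482  0.19635448  9.27665753]
```

View pics/s4.png

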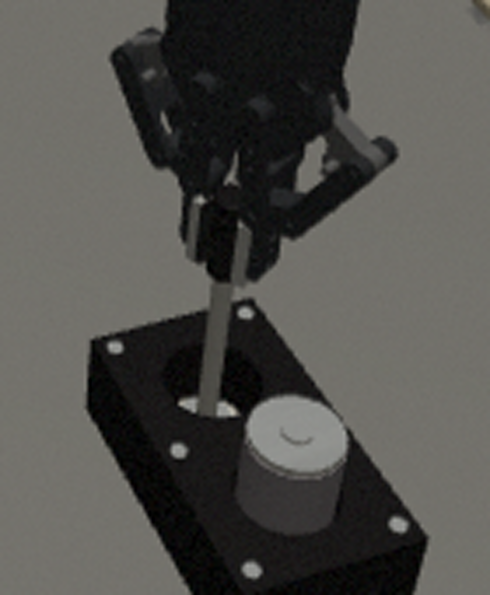

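The crop shows the rod upright in the pocket, its stem meeting the floor at (210,412), and the cell untouched. It has been held for over 2 s with about 10 N on the floor. Relieving the press slightly, then opening.

Emit:
step_arm --motion '[1,0,0,-0.7,0,0,0,1,0,0,-0.7,0,0,0,0.75,0,0,-0.7,0,0,0,0.65,0,0,-0.7,0,0,0,0.5,0,0,-0.7,0,0,0]'

```text
time_s: 12.4
eef_pos: [0.527, 0.1658, 0.1253]
tool_rot: [-3.118, -0.387, 0.001]
wrist_force: [0.3, -0.5, -0.7]
grip_width: 0.0421
gripper_force: 0.0
```

Emit:
step_arm --motion '[0.3,0,0,0,0,0,0,0,0,0,0,0,0,0,0,0,0,0,0,0,0,0,0,0,0,0,0,0,0,0,0,0,0,0,0]'

```text
time_s: 13.02
eef_pos: [0.5271, 0.1659, 0.1255]
tool_rot: [3.118, 0.387, -0.0]
wrist_force: [0.2, -0.7, -0.2]
grip_width: 0.0854
gripper_force: 0.0
```

Emit:
step_arm --motion '[0,0,0,-15,0,0,0,0,0,0,-40,0,0,0,0,0,0,-70,0,0,0,0,0,0,-100,0,0,0,0,0,0,-100,0,0,0]'

```text
time_s: 13.65
eef_pos: [0.528, 0.166, 0.2286]
tool_rot: [3.118, 0.387, 0.009]
wrist_force: [0.4, 0.4, -0.1]
grip_width: 0.0854
gripper_force: 0.0
```

```bash
python3 - <<'E'
from h import *
s=sensors.read_state(); print(s["time_s"],s["eef_pos"],s["wrist_force"],s["grip_width"])
im=get_image("scene"); save(im,"s5.png",3,(290,150,460,350))
E
```

```text
13.65 [0.52797052 0.16597996 0.22864523] [ 0.41727062  0.38863009 -0.05190808] 0.08537849094081967
```

View pics/s5.png

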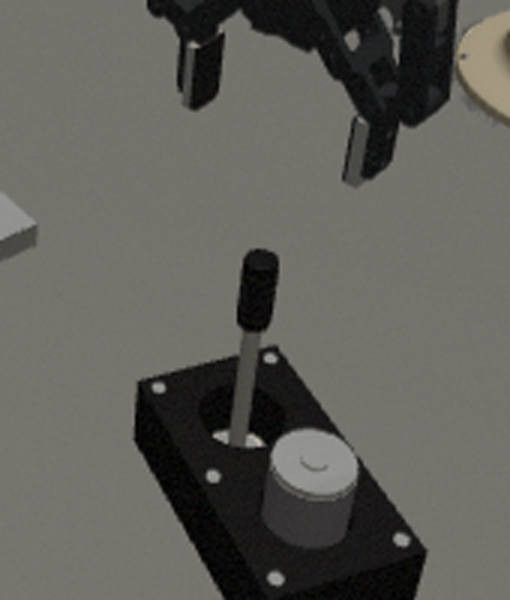

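The rod stands free in the pocket, grip at (258,290) and base at (238,440). Its slight lean in the crop matches the perspective of this view, and the gripper is clear. Handing in.

```bash
python3 -c "
from h import *
print(ticket.sign_off())"
```

```text
the job is handed in; nothing more can be done
None
```

The depth rod was held against the floor of the empty pocket for just over 2 s, then let go and left standing upright; the cell and plug gauge were not touched, and I handed the job in at about 14 s (no verdict was returned).

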